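# Turn the apple to the colour meter and take the reading

### The job

Push an arm of the turntable's three-armed star handle round with a fingertip until the whole apple on the turntable stands still, squarely in front of the round window of the colour meter; then press the button on top of the meter all the way down once the apple is there, and let it go. Do not touch or lift what lies in the dishes, do not touch the plate that carries the dishes, do not press the button early, and leave everything else on the table where it is.

Things in the scene. Friction and masses are not known exactly. Their poses are not given: they have to be found in the camera images.
- base: low round grey foot of the turntable, 190 mm across, fixed; origin on the table under the turntable's axis; its +y axis points from the axis to the colour meter
- turntable: steel column with a three-armed star handle on top; turns endlessly either way about its z axis. Stiff: about 2 to 4 N at 75 mm radius turns it, and it stops when the push stops. Origin on the axis at table height; the frame turns with it. Arms: level round steel bars 12 mm thick, 154 mm above the table, at 60, 180 and 300 degrees from its x axis, each ending in a 22 mm black ball at 102 mm radius
- star_arm0 (a point): point on the centre line of the star arm at 60 degrees, 75 mm from the axis, 154 mm above the table. The black hub cap in the middle is 46 mm across, 140 to 168 mm above the table
- star_arm1 (a point): the same point on the star arm at 180 degrees
- star_arm2 (a point): the same point on the star arm at 300 degrees
- plate: round aluminium plate, 344 mm across, top 36 mm above the table, fixed to the column and turning with it; carries three shallow white dishes (78 mm across, rim 50 mm above the table, floor 40 mm above the table) centred 130 mm from the axis. Dishes at 0, 120 and 240 degrees from its x axis, between the star's arms. Origin and axes as the turntable's. Not to be touched
- apple_center (a point): centre of the whole green apple, 74 mm across and 68 mm high, standing loose in one of the dishes, its top 108 mm above the table; the point is 34 mm above its underside; z points up through its stalk. Not to be touched
- apple: the same whole apple; origin at the centre of its underside
- half: half of a green apple, 72 mm across and 31 mm high, lying loose, pale cut face up, in another dish; origin at its underside. Not to be touched
- puck: flat white calibration disc, 64 mm across and 16 mm high, loose in the third dish; origin at its underside. Not to be touched
- window (a point): centre of the round window at the end of the 44 mm wide black snout of the colour meter, 74 mm above the table. The meter is a fixed white box 130 mm wide (x), 120 mm deep (y) and 125 mm high beside the plate. The window looks along this frame's -y, straight at the turntable's axis, about 170 to 185 mm away
- button (a joint): round black push button on top of the meter, 30 mm across: 0 when up, 0.006 (m) fully down; about 5 N presses it fully, and a spring brings it back up
- button_top (a point): centre of the button's top face, about 147 mm above the table when up; the button is pressed straight down
- beaker: bystander: open clear cup, 60 mm across, 85 mm high, beside the meter; origin at its underside
- apple2: bystander: another whole apple, 70 mm across, standing on the table itself; origin at its underside
- jar: bystander: lidded glass jar, 56 mm across, 85 mm high; origin at its underside
- wedge: bystander: thick apple slice, 66 mm across, 24 mm high; origin at its underside
- spatula: bystander: spatula 200 mm long lying along its x axis
- loupe: bystander: black eyepiece, 34 mm across, 42 mm high; origin at its underside
Mind the look-alikes: they are no part of the job. Leave any green look-alike of the part that bears window alone.

How it is judged:
On the way, in this order (a step that is already met when the one before it is completed fails the run):
1. the whole apple stands still in front of the window (x of apple_center in the frame of window between -0.015 and 0.015 m and y of apple_center in the frame of window between -0.075 and -0.03 m and angular speed of turntable below 0.05 rad/s), for 0.3 s.
2. the button is pressed down (x of apple_center in the frame of window between -0.015 and 0.015 m and y of apple_center in the frame of window between -0.075 and -0.03 m and value of joint button above 0.0048 m), for 0.05 s.
At the end, for the whole second after the job is handed in: The apple's centre is within 15 mm to either side of the window's axis and 30 to 75 mm in front of the window, upright (within 0.25 rad) in its dish; the half apple and the white disc lie flat in their dishes; the turntable is still and the button is up again (all of step 1 and value of joint button below 0.001 m and linear speed of half below 0.02 m/s and z of apple_center in the frame of turntable between 0.068 and 0.08 m and angle between each of apple_center, half, puck's own z axis and vertical below 0.25 rad and z of half in the frame of turntable between 0.035 and 0.046 m and z of puck in the frame of turntable between 0.035 and 0.046 m); the robot touches nothing.
It fails at once if the button is pressed (more than 3 mm) while the apple is not in front of the window (value of joint button above 0.003 m and not (x of apple_center in the frame of window between -0.015 and 0.015 m and y of apple_center in the frame of window between -0.075 and -0.03 m)).
It fails at once if the robot touches the apple, the half apple or the white disc (more than 0.5 N) (contact force between any of the fingers, the arm and half above 0.5 N or contact force between any of the fingers, the arm and puck above 0.5 N or contact force between any of the fingers, the arm and apple above 0.5 N).
It fails at once if the robot touches the plate or its dishes (more than 1 N) (contact force between any of the fingers, the arm and plate above 1 N).
It fails at once if something in a dish is lifted (more than 10 mm) (height (world z) of apple_center above 0.084 m or height (world z) of any of half, puck above 0.05 m).
It fails at once if a bystander on the table is moved more than 15 mm (distance of any of beaker, apple2, jar, wedge, spatula, loupe from where it was at the start of the episode above 0.015 m).
It also fails if it takes over 45 s, if anything falls off the work surface, if the arm or the gripper's body presses on something with over 40 N, if the wrist force passes 120 N, or if a joint passes its speed limit or range.

### The arm

A 6-joint arm with a two-finger parallel gripper is mounted at the origin on the work surface. World frame = base frame: x ahead of the robot, y to its left, z up, the work surface at z = 0. Lengths are in m, angles in rad, forces in N, time in s.
With the tool pointing down it reaches from about 0.225 to 0.875 m from the base axis. Payload 3.4 kg.
Tool frame: the origin (TCP) lies midway between the tips of the shut fingers; the grasp point (between the pads) lies 19 mm behind it (manip.grip_point_offset is the distance from the TCP to the grasp point, in m); x points along the fingers, y is the direction in which the jaws open and shut, and the axes are right-handed (so a half turn about x gives the same grasp; the last joint's range is limited). The gripper opens to 85 mm and grips with 20 to 120 N. Pads are 22 mm wide; open, the fingers measure 114 mm over their backs; the gripper's body (76 mm by 85 mm) begins 54 mm behind the grasp point. The pads swing forward as they close: fully open they stand 13 mm farther back than shut.
Start: joints at [-1.368, 0.276, 1.505, -0, 1.361, -0.121], TCP at [0.183, -0.545, 0.231] pointing down, gripper open.
Joint ranges: [-2.89, 2.89], [-0.75, 2.08], [0.22, 2.7], [-1.18, 4.32], [0.11, 2.71], [-2.7, 2.7]. Speed limits (rad/s): [2.57, 2.57, 3.14, 3.14, 3.14, 3.14].

### API

Orientations are given as a unit quaternion [w, x, y, z].
In Python, from rig import manip gives the robot as it stands.
- The arm moves only by the shell command python3 -m crank 'ROWS' [FORCE]. ROWS is a JSON object of lists of equal length, an entry for each row: "grip": the opening, from 0 (shut) to 1 (fully open); "slide": the shift along the world's x, y, z in cm, a list of three; "roll": the turn about the world's z in degrees. In form: {"grip": [grip, ...], "slide": [[dx, dy, dz], ...], "roll": [roll, ...]}. A call has 1 to 20 rows; each row is the pose to reach, as a shift and turn from the pose commanded when the call began; what a row does not reach only later rows make up. A row lasts 1/10 s, in which the tool goes at most 50 mm and 8.59 degrees, less where a joint would pass 70% of its speed; a pose out of reach is approached as far as the arm can. A call with a gripper value outside its range is refused whole. The fingers move at their own pace and stop on an object; FORCE is the grip in N (left out, the last holds). Time passes only in rows, so rows that repeat a pose let the fingers close. It gives the time, the measured TCP pose, the force and the opening at its end, in the units of the state.
- manip.get_state(): the state, without advancing time (a new reading comes with each control period).
- manip.get_image(name): name is "side" or "top"; returns a dict with "frame" (384x512x3 uint8, red, green, blue), "K" (3x3 intrinsics, pixels), "distortion" ([k1, k2, p1, p2, k3] as OpenCV has them; the pictures are not rectified), "R" (3x3) and "t" (3): a world point X has camera coordinates R X + t. Camera axes: x right, y down, z forward; pixel columns grow to the right and rows downward; lengths in m; the calibration is good to about 2 mm. A picture is of the moment at which its call begins. There is no depth.
- manip.sign_off(): hands the job in, once; it reports no verdict.
The state is a dict: "clock": time; "qpos": joint angles; "qd": joint speeds; "effort": joint torques, N m; "position": TCP position; "ee_rot": TCP orientation; "contact_force": force on the tool from outside, world axes, zero at the start; "moment": the same for the moment, N m; "width": finger opening in m.
Only numpy, scipy, OpenCV 4.12 (cv2) and the standard library are available. Lean on these libraries where they do the work, as an engineer would, in place of code of your own. Each camera call takes 0.05 s, during which the arm holds its last target. There are 200 camera calls.

## Working session

There is one attempt and no reset: what is moved stays moved. The work goes in short steps, Python scripts to look and compute and a shell command to move; the robot and the scene stay as the last step left them, time stands still between calls to the robot, and variables do not carry over. Pictures are saved under pics/ and viewed, on a budget of 10 in all, crops included, one or two more only if the job needs it, and the job is handed in when it is done.

```bash
mkdir -p pics; ls; python3 - <<'E'
from rig import manip
import cv2,numpy as np
for n in("top","side"):
    d=manip.get_image(n); cv2.imwrite(f"pics/{n}0.png",d["frame"][:,:,::-1]); np.savez(f"{n}0.npz",**d)
    print(n,d["K"],d["distortion"],d["R"],d["t"])
print(manip.get_state())
E
```

```text
pics
top [[385.40807306   0.         251.34908107]
 [  0.         385.40807306 189.11846267]
 [  0.           0.           1.        ]] [-0.00178893  0.          0.          0.          0.        ] [[ 0.01625456 -0.99976102 -0.01461829]
 [-0.99687817 -0.01507447 -0.0775028 ]
 [ 0.07726392  0.01583242 -0.99688496]] [0.05270505 0.5850614  1.1392362 ]
side [[461.55040505   0.         259.02157969]
 [  0.         461.55040505 194.45312351]
 [  0.           0.           1.        ]] [-0.14600395  0.          0.          0.          0.        ] [[-0.97034502 -0.24135633  0.01332904]
 [-0.19346886  0.74239635 -0.64141832]
 [ 0.14491494 -0.62497583 -0.76707553]] [0.55457848 0.1572675  1.25806229]
{'clock': 0.1, 'qpos': array([-1.36799603e+00,  2.76550650e-01,  1.50601801e+00,  3.98536607e-06,
        1.36071670e+00, -1.21027659e-01]), 'qd': array([-0.00095386, -0.0008176 , -0.00412226,  0.00169613,  0.0002679 ,
        0.00103853]), 'effort': array([ 7.52318319e-04, -4.17699230e+01, -2.46406388e+01, -7.66466587e-05,
        5.90214288e-03,  1.53812272e-05]), 'position': array([ 0.18284752, -0.54464649,  0.23051087]), 'ee_rot': array([-0.11339253, -0.69783492, -0.11458856,  0.69788109]), 'contact_force': array([ 0.17501564, -0.03057294,  0.12854893]), 'moment': array([-0.03369984, -0.01706553,  0.01393166]), 'width': 0.08549715713783551}
```

View pics/top0.png

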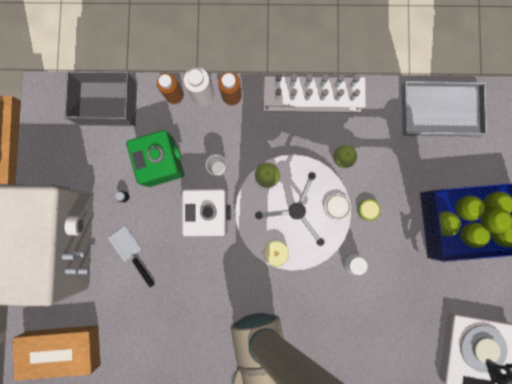

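View pics/side0.png

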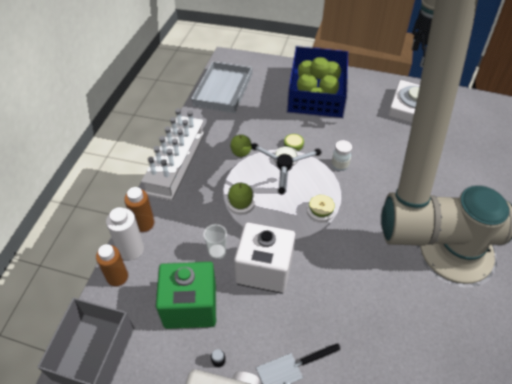

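The top view shows the hub (297,211), balls (312,176), (259,215) and (320,242), apple (268,175), half apple (277,253) and puck (338,206). The white meter is at (204,213), its button at (208,212) and its snout at (229,212). The green meter at (155,158) is a decoy. The side view agrees: button (266,237), hub (285,161), apple (240,195).

```bash
cat > h.py <<'E'
import numpy as np,cv2
def ray(d,p):
    u=cv2.undistortPoints(np.array([[p]],float),d["K"],d["distortion"])[0,0]
    R=d["R"];return -R.T@d["t"], R.T@np.array([u[0],u[1],1])
def onz(d,p,z):
    c,r=ray(d,p);return c+r*(z-c[2])/r[2]
def cen(d,mask_fn,near,rad,amin=8):
    f=d["frame"];hsv=cv2.cvtColor(f,cv2.COLOR_RGB2HSV)
    m=mask_fn(hsv).astype(np.uint8);w=np.zeros_like(m);cv2.circle(w,near,rad,1,-1);m&=w
    n,l,s,c=cv2.connectedComponentsWithStats(m)
    i=1+np.argmax(s[1:,4]);return c[i],s[i]
dark=lambda h:h[...,2]<60
green=lambda h:(h[...,0]>22)&(h[...,0]<50)&(h[...,1]>110)
white=lambda h:(h[...,2]>185)&(h[...,1]<40)
ang=lambda v:np.degrees(np.arctan2(v[1],v[0]))
E
python3 - <<'E'
from h import *
T=dict(np.load("top0.npz"));S=dict(np.load("side0.npz"))
def tri(a,b):
    c1,r1=ray(T,a);c2,r2=ray(S,b)
    k=np.linalg.lstsq(np.c_[r1,-r2],c2-c1,rcond=None)[0];return (c1+k[0]*r1+c2+k[1]*r2)/2
np.set_printoptions(precision=4,suppress=True)
for n,f,p,r,z in[("hub",dark,(297,211),9,.166),("b0",dark,(312,176),7,.154),("b1",dark,(259,215),7,.154),("b2",dark,(320,242),7,.154),("apple",green,(268,175),18,.074),("button",dark,(208,212),10,.147),("snout",dark,(229,212),7,.08),("meter",white,(204,213),32,.125)]:
    c,s=cen(T,f,p,r);print(n,c,s,onz(T,c,z))
for n,f,p,r,z in[("hub",dark,(285,161),12,.16),("button",dark,(266,237),12,.147),("apple",green,(240,195),18,.074)]:
    c,s=cen(S,f,p,r);print("S",n,c,s,onz(S,c,z))
big=np.hstack([cv2.resize(T["frame"][150:280,170:370],None,fx=3,fy=3,interpolation=3)])
cv2.imwrite("pics/crop.png",big[:,:,::-1])
E
```

```text
Traceback (most recent call last):
  File "h.py", line 11, in cen
    i=1+np.argmax(s[1:,4]);return c[i],s[i]
        ~~~~~~~~~^^^^^^^^^
ValueError: attempt to get argmax of an empty sequence
```

```bash
python3 - <<'E'
from h import *
T=dict(np.load("top0.npz"));h=cv2.cvtColor(T["frame"],cv2.COLOR_RGB2HSV)
for p in[(297,211),(312,176),(259,215),(320,242),(268,175),(208,212),(229,212),(204,230),(240,230),(300,300)]:print(p,h[p[1],p[0]])
cv2.imwrite("pics/crop.png",cv2.resize(T["frame"][150:280,170:370],None,fx=4,fy=4,interpolation=2)[:,:,::-1])
E
```

```text
(297, 211) [160  21  73]
(312, 176) [ 0 14 55]
(259, 215) [ 0  4 62]
(320, 242) [165  21  72]
(268, 175) [ 35 130 114]
(208, 212) [174  22  58]
(229, 212) [165   7  71]
(204, 230) [  9   8 234]
(240, 230) [169  13 154]
(300, 300) [168  17 154]
```

View pics/crop.png

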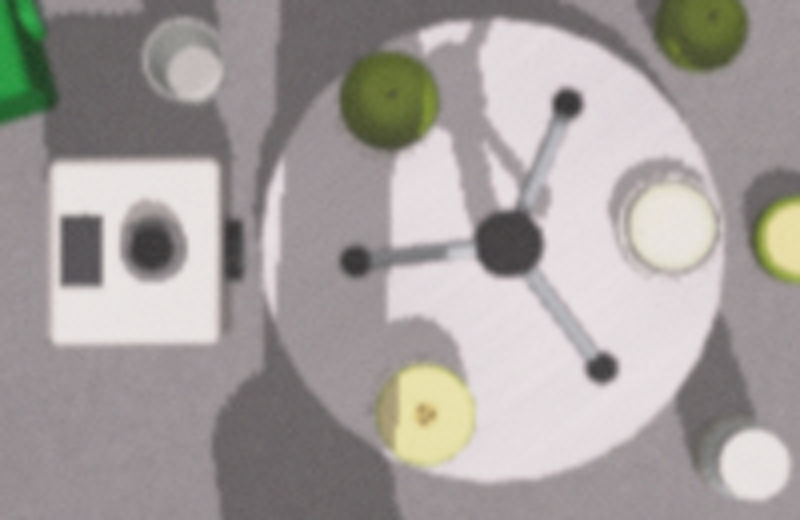

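The crop confirms the layout: apple at top left, and the snout facing right towards the hub, level with row 212. I'll loosen the dark threshold.

```bash
sed -i 's/<60/<92/; s/>110)/>90)/' h.py; python3 - <<'E'
from h import *
T=dict(np.load("top0.npz"));S=dict(np.load("side0.npz"))
np.set_printoptions(precision=4,suppress=True)
P={}
for n,f,p,r,z in[("hub",dark,(297,211),11,.166),("b0",dark,(312,176),7,.156),("b1",dark,(259,215),7,.156),("b2",dark,(320,242),7,.156),("apple",green,(268,175),18,.074),("button",dark,(208,212),10,.147),("snout",dark,(229,212),7,.08),("meter",white,(204,213),32,.125)]:
    c,s=cen(T,f,p,r);P[n]=onz(T,c,z);print(n,c,s,P[n])
for n,f,p,r,z in[("hub",dark,(285,161),12,.16),("button",dark,(266,237),12,.147),("apple",green,(240,195),18,.074)]:
    c,s=cen(S,f,p,r);print("S",n,c,s,onz(S,c,z))
A=(P["b0"]+P["b1"]+P["b2"])/3;print("axis",A)
for k in P: v=P[k]-A;print(k,np.hypot(*v[:2]),ang(v))
f=T["frame"];m=white(cv2.cvtColor(f,cv2.COLOR_RGB2HSV)).astype(np.uint8);m[:, :175]=0;m[:,228:]=0;m[:180]=0;m[245:]=0
c=max(cv2.findContours(m,0,2)[0],key=cv2.contourArea);b=cv2.boxPoints(cv2.minAreaRect(c));print([onz(T,q,.125) for q in b])
E
```

```text
hub [296.6738 210.3583] [289 203  16  15 187] [ 0.5189 -0.0604  0.166 ]
b0 [311.2593 175.4074] [309 173   6   6  27] [ 0.613  -0.0997  0.156 ]
b1 [258.5385 214.9487] [255 212   8   7  39] [0.5054 0.0396 0.156 ]
b2 [320.125  241.6667] [318 239   5   6  24] [ 0.4377 -0.1237  0.156 ]
apple [267.0789 173.9542] [256 164  23  22 393] [0.6249 0.0163 0.074 ]
button [207.337  211.1522] [203 206  10  11  92] [0.5134 0.1772 0.147 ]
snout [227.6    212.0909] [226 205   5  15  55] [0.5129 0.1278 0.08  ]
meter [204.0851 213.136 ] [ 182  190   43   46 1493] [0.5083 0.1888 0.125 ]
S hub [284.0518 161.4922] [276 155  17  15 193] [ 0.5185 -0.0586  0.16  ]
S button [265.7265 236.1453] [259 231  14  11 117] [0.5114 0.1831 0.147 ]
S apple [240.0442 195.4292] [229 184  23  24 452] [0.6223 0.0179 0.074 ]
axis [ 0.5187 -0.0613  0.156 ]
hub 0.0008860173686348338 76.60806831015758
b0 0.10182863843735897 -22.148677105648726
b1 0.10172068533584239 97.53355421321707
b2 0.10226314356494874 -142.35985784276997
apple 0.13150187527781376 36.16569529455529
button 0.23850266189117697 91.26873832526448
snout 0.18913028059290046 91.75665308887996
meter 0.25030113739519655 92.39266083058767
[array([0.5709, 0.2515, 0.125 ]), array([0.5727, 0.1355, 0.125 ]), array([0.4496, 0.1328, 0.125 ]), array([0.4477, 0.2477, 0.125 ])]
```

```bash
python3 -m crank '{"grip":[0,0,0,0,0,0,0,0,0,0,0,0,0,0,0,0],"slide":[[2,4,0],[4,8,0],[6.5,12,0],[9,16,0],[11.5,20,0],[14,24.5,0],[16,28.5,0],[18.5,33,0],[20.5,37,0],[23,41,0],[25,44,0],[26,46,0],[26,46,0],[26,46,0],[26,46,0],[26,46,0]],"roll":[0,0,0,0,0,0,0,0,0,0,0,0,0,0,0,0]}'; python3 - <<'E'
from rig import manip
import cv2
for n in("top","side"):
    d=manip.get_image(n); cv2.imwrite(f"pics/{n}1.png",d["frame"][:,:,::-1])
E
```

```text
clock: 1.7
position: [0.4424, -0.0861, 0.2313]
ee_rot: [-0.113, -0.698, -0.113, 0.698]
contact_force: [0.1, 0.2, 0.1]
width: -0.0002
```

View pics/side1.png

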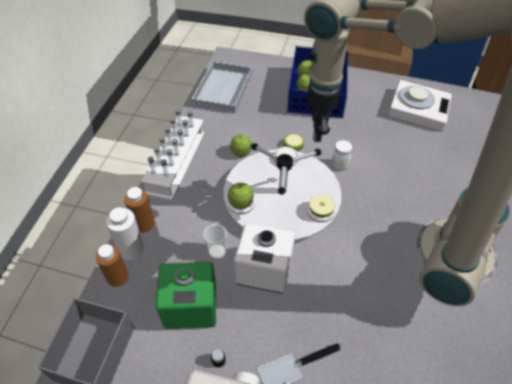

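Side view: the gripper is shut above the plate's robot side, with the tip at about (320,137), and nothing has moved. Next I descend behind star arm C (-142°) and check.

```bash
python3 -m crank '{"grip":[0,0,0,0,0,0,0,0],"slide":[[0,1,0],[0,1,-2],[0,1,-5],[0,1,-8],[0,1,-9.7],[0,1,-9.7],[0,1,-9.7],[0,1,-9.7]],"roll":[0,0,0,0,0,0,0,0]}'
```

```text
clock: 2.6
position: [0.444, -0.0754, 0.1355]
ee_rot: [0.114, 0.699, 0.114, -0.697]
contact_force: [-0.2, 0.1, 1.1]
width: 0.0005
```

```bash
python3 -m crank '{"grip":[0,0,0,0,0,0,0,0,0,0,0,0,0,0,0,0,0,0,0,0],"slide":[[0.15,-0.5,0],[0.3,-1.0,0],[0.4,-1.4,0],[0.55,-1.8,0],[0.75,-2.15,0],[0.95,-2.5,0],[1.15,-2.85,0],[1.37,-3.17,0],[1.65,-3.5,0],[1.95,-3.85,0],[2.26,-4.18,0],[2.6,-4.45,0],[2.95,-4.75,0],[3.3,-5.0,0],[3.7,-5.25,0],[4.1,-5.45,0],[4.5,-5.65,0],[4.5,-5.65,0],[4.5,-5.65,0],[4.5,-5.65,0]],"roll":[0,0,0,0,0,0,0,0,0,0,0,0,0,0,0,0,0,0,0,0]}'
cat > look.py <<'E'
from rig import manip
from h import *
import sys
n=sys.argv[1]
for c in("top","side"):
    d=manip.get_image(c);cv2.imwrite(f"pics/{c}{n}.png",d["frame"][:,:,::-1]);np.savez(f"{c}{n}.npz",**d)
    for p,r in eval(sys.argv[2])[c]:
        try:
            q,s=cen(d,green,p,r);x=onz(d,q,.074);print(c,q,s[4],x,"ang",ang(x-np.array([.5187,-.0613,0])))
        except ValueError: print(c,"none")
E
python3 look.py 2 '{"top":[((248,195),28)],"side":[((250,205),30)]}'
```

```text
clock: 4.6
position: [0.4887, -0.1322, 0.1347]
ee_rot: [0.115, 0.698, 0.113, -0.697]
contact_force: [0.7, 0.3, -0.3]
width: 0.0003
top [249.07092199 203.63593381] 423 [0.53825715 0.06693854 0.074     ] ang 81.32886093710937
side [265.61431871 213.7113164 ] 433 [0.53879547 0.06224596 0.074     ] ang 80.7614169074694
```

View pics/side2.png

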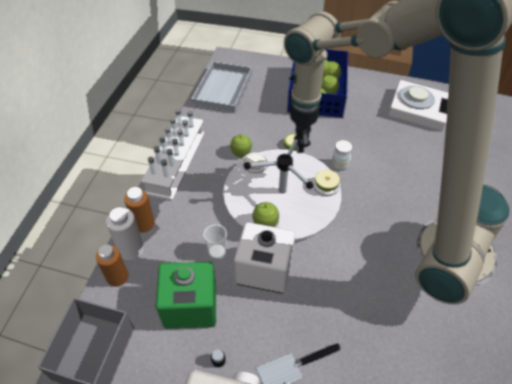

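The apple has turned from 37° to 81°. About 10° remain, since the target x is about 0.514.

```bash
python3 -m crank '{"grip":[0,0,0,0,0,0,0,0],"slide":[[0.3,-0.1,0],[0.6,-0.2,0],[0.85,-0.3,0],[1.1,-0.37,0],[1.3,-0.42,0],[1.4,-0.45,0],[1.4,-0.45,0],[1.4,-0.45,0]],"roll":[0,0,0,0,0,0,0,0]}'
python3 look.py 3 '{"top":[((246,208),25)],"side":[((275,215),30)]}'
```

```text
clock: 5.5
position: [0.5023, -0.1365, 0.1344]
ee_rot: [0.114, 0.698, 0.114, -0.698]
contact_force: [-0.8, 1.0, -0.6]
width: -0.0001
top [248.30117647 211.08470588] 425 [0.51683824 0.06879116 0.074     ] ang 90.8199135677065
side [273.49082569 215.6146789 ] 436 [0.51685141 0.06319934 0.074     ] ang 90.85067606328488
```

The apple is at x 0.517, against 0.514 for the window's axis, which is good enough. Next I back off, rise and go above the button.

```bash
python3 -m crank '{"grip":[0,0,0,0,0,0,0,0,0,0,0,0,0,0,0,0,0,0],"slide":[[-0.8,0,0],[-1.8,0,0],[-1.8,0,3],[-1.8,0,7],[-1.8,0,10],[-1.5,4,10],[-1,8,10],[-0.5,12,10],[0,16,10],[0.3,20,10],[0.6,24,10],[0.8,28,10],[1,31,10],[1,31.6,9],[1,31.6,6],[1,31.6,4.5],[1,31.6,4.5],[1,31.6,4.5]],"roll":[0,0,0,0,0,0,0,0,0,0,0,0,0,0,0,0,0,0]}'
python3 look.py 4 '{"top":[((246,208),25)],"side":[((275,215),30)]}'
```

```text
clock: 7.4
position: [0.5118, 0.1789, 0.1794]
ee_rot: [-0.114, -0.698, -0.114, 0.698]
contact_force: [0.5, 0.8, 0.6]
width: -0.0001
top [248.29370629 211.03729604] 429 [0.51697381 0.0688149  0.074     ] ang 90.76008090265742
side [279.45128205 216.17435897] 195 [0.50095878 0.06103099 0.074     ] ang 98.25186882788054
```

View pics/side4.png

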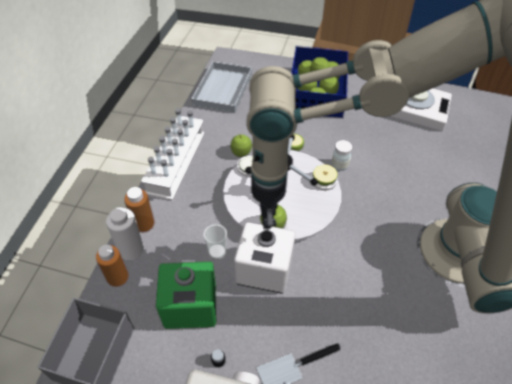

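In the side view the fingertip is right above the button at (266,237). The apple is partly hidden there but unchanged from above. Pressing in stages.

```bash
python3 -m crank '{"grip":[0,0,0,0,0,0,0,0,0],"slide":[[0,0,-1],[0,0,-2],[0,0,-2.8],[0,0,-3.2],[0,0,-3.4],[0,0,-3.6],[0,0,-3.75],[0,0,-3.75],[0,0,-3.75]],"roll":[0,0,0,0,0,0,0,0,0]}'
```

```text
clock: 8.4
position: [0.5117, 0.1798, 0.1421]
ee_rot: [-0.114, -0.698, -0.114, 0.698]
contact_force: [-2.7, -0.9, 5.0]
width: -0.0002
```

```bash
python3 -m crank '{"grip":[0,0,0,0],"slide":[[0,0,-0.1],[0,0,-0.2],[0,0,-0.25],[0,0,-0.25]],"roll":[0,0,0,0]}'
```

```text
clock: 8.8
position: [0.512, 0.1799, 0.1409]
ee_rot: [0.114, 0.698, 0.114, -0.697]
contact_force: [-5.4, -1.6, 12.2]
width: -0.0001
```

At 12 N and z 0.141 the button is against its stop. Releasing and checking.

```bash
python3 -m crank '{"grip":[0,0,0,0,0,0,0,0,0,0,0,0],"slide":[[0,0,0],[0,0,0.5],[0,0,1.5],[0,0,4],[0,0,8],[0,0,12],[-4,0,12],[-8,0,12],[-12,0,12],[-14,0,12],[-14,0,12],[-14,0,12]],"roll":[0,0,0,0,0,0,0,0,0,0,0,0]}'
python3 look.py 5 '{"top":[((246,208),25)],"side":[((275,215),30)]}'
python3 - <<'E'
import cv2,numpy as np
a=cv2.imread("pics/side5.png");b=cv2.imread("pics/side3.png")
cv2.imwrite("pics/both.png",np.hstack([cv2.resize(x[120:300,170:370],None,fx=2,fy=2) for x in(b,a)]))
E
```

```text
clock: 10.0
position: [0.3732, 0.1802, 0.2599]
ee_rot: [0.114, 0.699, 0.114, -0.697]
contact_force: [0.9, -0.4, 0.6]
width: 0.0003
top [248.28436019 211.12085308] 422 [0.51673386 0.06883769 0.074     ] ang 90.865569353567
side [273.45642202 215.58256881] 436 [0.51696481 0.06311701 0.074     ] ang 90.79902927479007
```

View pics/both.png

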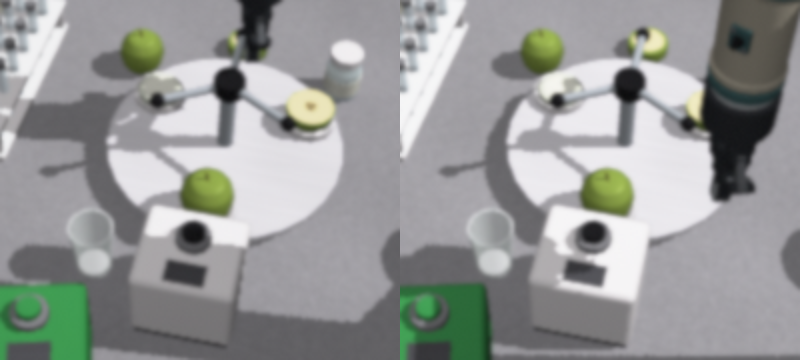

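The before and after views match: the apple is in front of the snout, the button is up, the bystanders are in place and the gripper is clear. Handing in.

```bash
python3 -c "
from rig import manip
print(manip.sign_off())"
```

```text
the job is handed in; nothing more can be done
None
```

I turned the star handle about 54° with the shut fingertips, which brought the whole apple in front of the white meter's window. I then pressed the button to its stop and released it. The job was handed in at about 10 s on the robot's clock, and no verdict is reported.

- **Apple position:** the last check from both cameras put the apple at x ≈ 0.517 m. I put the window's axis at about 0.514 m there, so it is about 3 mm off-axis (15 mm is allowed). It is roughly 50 mm in front of the window, and it did not move during the press.
- **Button:** about 12 N at a fingertip height of 141 mm, which is 6 mm below the button's given top height. The final picture shows it back up.
- **Surroundings:** the gripper ended clear of everything. The bystanders in the compared crop (beaker, second apple, apple slice) looked unmoved. The jar was hidden behind the arm, and the spatula and loupe were outside the crop.
- **Disagreement:** the two cameras differed by about 6 mm in the apple's distance from the window. This is well inside the 30 to 75 mm range. A side reading of x ≈ 0.501 m came while the gripper hid half the apple, so I ignored it; it agreed again once the view cleared.

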